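# Hold a bracket in the corner of the checking fixture

### The job

Take the aluminium bracket out of its blue bin and set it flat on the base of the checking fixture, its long side along the long fence. Press it into the corner until it is flush against both fences at once, and finish while the gripper is still holding it pressed there: do not let go. Leave the round hub, the carton and the spray can where they are.

Things in the scene. Friction and masses are not known exactly. Their poses are not given: they have to be found in the camera images.
- bracket_mid (a point): Centre of the loose aluminium bracket (0.35 kg), half-way up: 27 mm above its underside. Upside-down T: foot plate 90 (its x) by 70 (y) by 14 mm thick; on it, centred, an upright rib along x, 60 mm long, 18 mm thick, 40 mm high (54 mm in all). Grip the rib across its 18 mm. Same after a half turn about z. Starts flat on the floor of bin_a, rib up
- bin_a: Blue open picking bin that holds the bracket, fixed, outside 220 mm (x) by 180 mm (y), walls 4 mm thick and 50 mm high, lower (23 mm) over the quarter at its -x end, floor 4 mm thick; origin at the centre of its underside. May be on the left or the right of the fixture
- bin_b: The same kind of blue bin, on the other side, holding the round hub; origin at the centre of its underside
- corner (a point): Inner corner of the fixed checking fixture, where the two fence faces would meet, on top of its dark base (oiled, slippery steel; 12 mm above the table; 180 x 200 mm, centre at x -70, y -80 mm from here). Free area: x < 0, y < 0 in this point's axes; z up. The seated bracket's centre is at x -35, y -45, z +27 mm here, its own x along this y, either way round
- fence_long: Long fence of the fixture: rigid steel bar 20 mm (x) by 200 mm (y), standing 16 mm above the base; its inner face is the plane x = 0 of the corner; origin at the centre of its underside
- fence_short: Short fence: rigid steel bar 95 mm (x) by 20 mm (y), standing 16 mm above the base; its inner face is the plane y = 0 of the corner, where it spans x = -105 to -10 mm; origin at the centre of its underside
- hub: Bystander: aluminium round hub, flange 76 mm across and 12 mm thick with a 36 mm boss, 40 mm high in all, in the other bin; origin at the centre of its underside
- carton: Bystander: cardboard carton 90 x 70 x 60 mm on the table; origin at the centre of its underside
- spray: Bystander: white can 52 mm across, 150 mm high on the table; origin at the centre of its underside
Mind the look-alikes: they are no part of the job. Leave any green or yellow look-alike of the part that bears bracket_mid alone.

How it is judged:
By the outcome, as a careful person would: the job done as asked, in the order asked, and still so for the second after the job is handed in, while the arm keeps its last pose, push and grip.
It also fails if it takes over 51 s, if anything falls off the work surface, if the arm or the gripper's body presses on something with over 40 N, if the wrist force passes 120 N, or if a joint passes its speed limit or range.

### The arm

A 7-joint arm with a two-finger parallel gripper is mounted at the origin on the work surface. World frame = base frame: x ahead of the robot, y to its left, z up, the work surface at z = 0. Lengths are in m, angles in rad, forces in N, time in s.
With the tool pointing down it reaches from about 0.425 to 0.975 m from the base axis. Payload 16.7 kg.
Tool frame: the origin (TCP) lies at the very end of the fingers, on their centre line; the grasp point (between the pads) lies 19 mm behind it (arm.grip_point_offset is the z of the grasp point in the tool frame, in m); z points along the fingers, y is the direction in which the jaws open and shut (so a half turn about z gives the same grasp; the last joint's range is limited). The gripper opens to 85 mm and grips with 20 to 120 N. Pads are 22 mm wide; open, the fingers measure 114 mm over their backs; the gripper's body (76 mm by 85 mm) begins 54 mm behind the grasp point. The pads swing forward as they close: fully open they stand 13 mm farther back than shut.
Start: joints at [0.989, 0.426, 0.074, 1.606, -0.034, 1.111, -0.067], TCP at [0.283, -0.613, 0.231] pointing down, gripper open.
Joint ranges: [-2.85, 2.85], [-0.5, 2.14], [-1.23, 1.37], [0.21, 2.46], [-1.02, 4.16], [0.16, 2.05], [-2.73, 2.73]. Speed limits (rad/s): [1.89, 1.89, 2.39, 2.39, 3.01, 3.01, 3.01].

### API

Orientations are given as a unit quaternion [w, x, y, z].
In Python, from station import arm gives the robot as it stands.
- The arm moves only by the tool move_arm, never from a script. Its argument "steps" is text: rows parted by semicolons, each of 4 numbers parted by spaces: the shift along the world's x, y, z in cm, then the turn about the world's z in degrees. In form: tx ty tz spin; .... A call has 1 to 12 rows; each row shifts and turns the commanded pose from where the row before left it; what a row does not reach is not made up. A row lasts 1/8 s, in which the tool goes at most 62.5 mm and 10.7 degrees, less where a joint would pass 70% of its speed; a pose out of reach is approached as far as the arm can. A call with a gripper value outside its range is refused whole. "hand" is the closure, from 0 (fully open) to 1 (shut), set as the call begins (left out, the last holds). The fingers move at their own pace and stop on an object; "squeeze" is the grip in N (left out, the last holds). Time passes only in rows, so rows that do not move let the fingers close. It gives the time, the measured TCP pose, the force and the opening at its end, in the units of the state.
- arm.observe(): the state, without advancing time (a new reading comes with each control period).
- arm.get_image(name): name is "scene" or "top"; returns the picture (384x512x3 uint8, blue, green, red); there is no depth.
- arm.camera_model(name): a dict with "fov_y" (degrees; the focal length in pixels is half the picture's height over the tangent of half this angle, whatever the lens; pixels are square), "cx", "cy" (the principal point, pixels), "T" (4x4, takes a point from camera to world coordinates). Camera axes: x right, y down, z forward; pixel columns grow to the right and rows downward; lengths in m; the calibration is good to about 2 mm. A picture is of the moment at which its call begins. camera_model takes no time and is no camera call.
- arm.job_done(): hands the job in, once; it reports no verdict.
The state is a dict: "time_s": time; "q": joint angles; "joint_velocities": joint speeds; "joint_efforts": joint torques, N m; "ee_pos": TCP position; "tool_rot": TCP orientation; "contact_force": force on the tool from outside, world axes, zero at the start; "moment": the same for the moment, N m; "opening": finger opening in m.
Only numpy, scipy, OpenCV 4.12 (cv2) and the standard library are available. Lean on these libraries where they do the work, as an engineer would, in place of code of your own. Each camera call takes 0.05 s, during which the arm holds its last target.

## Working session

There is one attempt and no reset: what is moved stays moved. The work goes in short steps, Python scripts to look and compute and a tool call to move; the robot and the scene stay as the last step left them, time stands still between calls to the robot, and variables do not carry over. Pictures are saved under pics/ and viewed, and the job is handed in when it is done.

Besides the shell and the picture viewer there is one more tool, called after "Call:" in YAML: its name, and indented under it one key for each argument. move_arm: Moves the arm, as the interface text tells. Its arguments: {"type":"object","properties":{"steps":{"type":"string"},"hand":{"type":"number"},"squeeze":{"type":"number"}},"required":["steps"]}

```bash
mkdir -p pics
python3 - <<'E'
from station import arm
import cv2,numpy as np
for n in("scene","top"):
    im=arm.get_image(n); cv2.imwrite(f"pics/{n}0.png",im)
    m=arm.camera_model(n); print(n,m)
s=arm.observe()
print(s, arm.grip_point_offset)
E
```

```text
scene {'fov_y': 50.1848464588135, 'cx': 262.8073733281195, 'cy': 188.59283439609493, 'T': array([[-0.59392594,  0.52636881, -0.60843065,  1.29111736],
       [ 0.80422417,  0.4089394 , -0.43126796,  0.61480586],
       [ 0.02180526, -0.74545586, -0.66619823,  0.89963553],
       [ 0.        ,  0.        ,  0.        ,  1.        ]])}
top {'fov_y': 54.14661301277492, 'cx': 263.1708565286002, 'cy': 192.27629562830901, 'T': array([[-0.01542257, -0.98404938,  0.17722574,  0.36602522],
       [-0.99978346,  0.01765339,  0.01101742,  0.09063839],
       [-0.01397032, -0.17701745, -0.98410856,  1.05005836],
       [ 0.        ,  0.        ,  0.        ,  1.        ]])}
{'time_s': 0.1, 'q': array([ 0.98849634,  0.42664138,  0.07384513,  1.60653389, -0.03408485,
        1.1107923 , -0.06711154]), 'joint_velocities': array([-0.00058915, -0.00248039, -0.00042803, -0.00179628, -0.00087052,
        0.00125779,  0.00028739]), 'joint_efforts': array([ 1.05413748e-02, -9.51516867e+01,  3.77280995e+00, -4.64398241e+01,
        1.98071741e-02,  6.55386772e-03,  2.55610036e-05]), 'ee_pos': array([ 0.28293122, -0.61244543,  0.23070314]), 'tool_rot': array([-5.34118192e-04,  9.76679711e-01,  2.14700792e-01, -1.61638065e-04]), 'contact_force': array([ 0.93650658,  0.3044042 , -0.31194663]), 'moment': array([ 0.04647699, -0.02695552,  0.01605597]), 'opening': 0.08552588883439853} -0.0187
```

View pics/scene0.png

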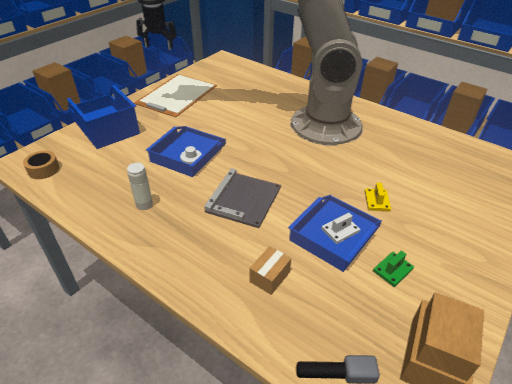

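View pics/top0.png

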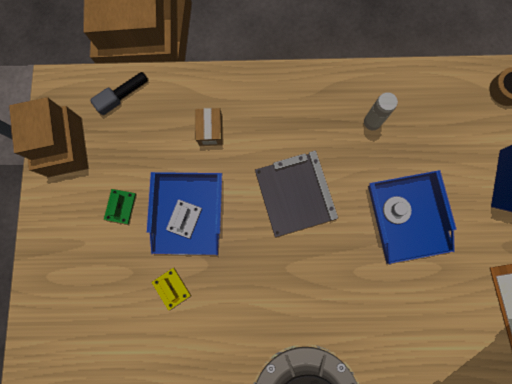

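The two views show the white bracket in the left bin (top view, about (184,218)), the fixture at about (296,194) with its fences on the far and right sides, and the hub in the right bin at (398,208). Next I'll zoom in.

```bash
cat > h.py <<'E'
import numpy as np,cv2
from station import arm
def ray(n,px):
    m=arm.camera_model(n);f=192/np.tan(np.radians(m['fov_y'])/2)
    d=np.array([(px[0]-m['cx'])/f,(px[1]-m['cy'])/f,1.]);return m['T'][:3,3],m['T'][:3,:3]@d
def onz(n,px,z):
    o,d=ray(n,px);return o+d*(z-o[2])/d[2]
def proj(n,P):
    m=arm.camera_model(n);f=192/np.tan(np.radians(m['fov_y'])/2)
    T=m['T'];c=T[:3,:3].T@(np.asarray(P)-T[:3,3]);return np.array([m['cx']+f*c[0]/c[2],m['cy']+f*c[1]/c[2]])
def crop(im,x0,y0,x1,y1,k,fn):
    cv2.imwrite(fn,cv2.resize(im[y0:y1,x0:x1],None,fx=k,fy=k,interpolation=cv2.INTER_CUBIC))
E
python3 - <<'E'
from h import *
t=cv2.imread('pics/top0.png');s=cv2.imread('pics/scene0.png')
a=[cv2.resize(c,(392,294),interpolation=cv2.INTER_CUBIC) for c in (t[165:264,140:272-0][:, :132],t[145:244,245:377][:, :132],s[185:275,280:400],s[155:245,190:310])]
cv2.imwrite('pics/z0.png',np.vstack([np.hstack(a[:2]),np.hstack(a[2:])]))
E
```

```text
(no output)
```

View pics/z0.png

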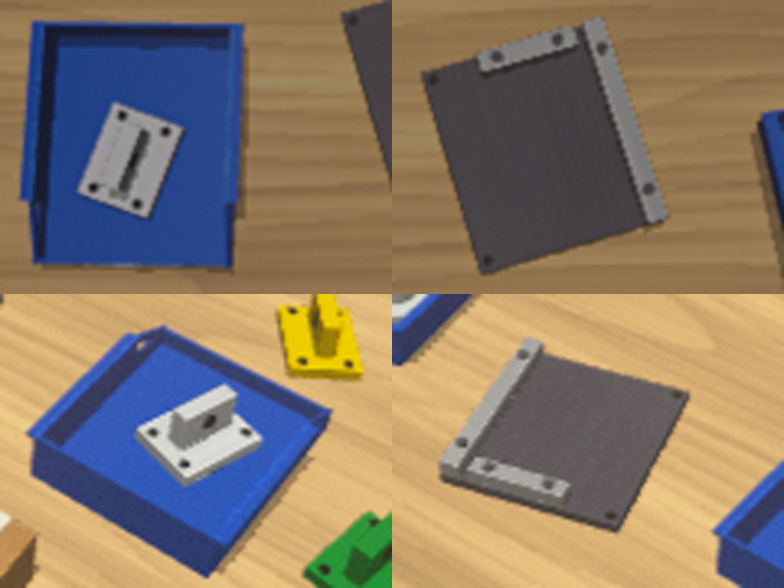

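```bash
cat > meas.py <<'E'
from h import *
def rect(n,mask,z,show=1):
    cs,_=cv2.findContours(mask,cv2.RETR_EXTERNAL,cv2.CHAIN_APPROX_NONE)
    c=max(cs,key=cv2.contourArea).reshape(-1,2)
    P=np.array([onz(n,p,z)[:2] for p in c])*1000
    (cx,cy),(w,h),a=cv2.minAreaRect(P.astype(np.float32))
    return (cx,cy),(w,h),a,c
E
python3 - <<'E'
from meas import *
t=cv2.imread('pics/top0.png');s=cv2.imread('pics/scene0.png')
for n,im,roi in(('top',t,(150,175,220,255)),('scene',s,(300,200,375,255))):
    hsv=cv2.cvtColor(im,cv2.COLOR_BGR2HSV)
    m=np.zeros(im.shape[:2],np.uint8);x0,y0,x1,y1=roi
    k=((hsv[...,1]<60)&(hsv[...,2]>90)).astype(np.uint8)*255
    m[y0:y1,x0:x1]=k[y0:y1,x0:x1]
    r=rect(n,m,.018);print(n,r[:3])
for n,im,rois in(('top',t,{'f':(250,145,345,240)}),('scene',s,{'f':(195,165,290,230)})):
    hsv=cv2.cvtColor(im,cv2.COLOR_BGR2HSV)
    x0,y0,x1,y1=rois['f']
    low=(hsv[...,1]<75)
    roi=np.zeros(im.shape[:2],bool);roi[y0:y1,x0:x1]=1
    base=(low&roi).astype(np.uint8)*255
    print(n,'base',rect(n,base,.012)[:3])
    g=im[...,1]
    f=(low&roi&(g>105)).astype(np.uint8)*255
    cs,_=cv2.findContours(f,cv2.RETR_EXTERNAL,cv2.CHAIN_APPROX_NONE)
    for c in sorted(cs,key=cv2.contourArea)[::-1][:3]:
        P=np.array([onz(n,p,.028)[:2] for p in c.reshape(-1,2)])*1000
        print('fence',cv2.minAreaRect(P.astype(np.float32)),cv2.contourArea(c))
    cv2.imwrite(f'pics/m_{n}.png',np.hstack([base,f])[y0:y1])
    print(np.median(im[y0+30:y1-30,x0+30:x1-30],axis=(0,1)))
E
```

```text
top ((482.4829406738281, 323.92852783203125), (70.38371276855469, 89.88665771484375), 69.13819122314453)
scene ((479.16802978515625, 330.1144714355469), (74.748046875, 112.53622436523438), 69.57428741455078)
top base ((550.9320068359375, 12.142448425292969), (203.78912353515625, 183.18603515625), 15.600235939025879)
fence ((569.9630126953125, -64.70268249511719), (199.16761779785156, 18.81308364868164), 15.777358055114746) 423.0
fence ((638.3984985351562, 25.005577087402344), (19.75016975402832, 93.3637466430664), 15.317272186279297) 190.5
[68. 64. 69.]
scene base ((544.1572875976562, 10.008842468261719), (224.93276977539062, 190.4071502685547), 15.672497749328613)
fence ((574.23828125, -58.35956573486328), (210.08900451660156, 25.171791076660156), 15.842977523803711) 246.0
fence ((642.92578125, 28.50697135925293), (32.16379165649414, 95.89979553222656), 15.833961486816406) 153.0
fence ((484.0867614746094, -53.68853759765625), (3.31245493888855, 0.0), 127.9481430053711) 0.0
[93. 91. 98.]
```

Top view, cast onto the known heights:

| Item | Measured | Expected |
|---|---|---|
| Bracket foot size | 70.4 x 89.9 mm | 70 x 90 mm |
| Bracket centre | (482, 324) mm, long axis at −21° | – |
| Fixture corner, from the two fences separately | (644, −33) mm, agreeing within 0.3 mm | – |
| Fixture y axis | 15.6° | – |

I'll travel high, around the base, while turning +134°.

Call:
move_arm:
  steps: "3.3 3.9 0 9;3.3 3.9 0 9;3.3 3.9 0 9;3.3 3.9 0 9;3.3 3.9 0 9;3.3 3.9 0 9;3.3 3.9 0 9;3.3 3.9 0 9"
  hand: 0
  squeeze: 50

```text
time_s: 1.1
ee_pos: [0.5478, -0.2994, 0.2311]
tool_rot: [-0.0, 0.662, 0.749, -0.0]
contact_force: [0.6, -0.4, -0.6]
opening: 0.0855
```

Call:
move_arm:
  steps: "-0.5 5.2 0 5.2;-0.5 5.2 0 5.2;-0.5 5.2 0 5.2;-0.5 5.2 0 5.2;-0.5 5.2 0 5.2;-0.5 5.2 0 5.2;-0.5 5.2 0 5.2;-0.5 5.2 0 5.2;-0.5 5.2 0 5.2;-0.5 5.2 0 5.2;-0.5 5.2 0 5.2;-0.5 5.2 0 5.2"

```text
time_s: 2.6
ee_pos: [0.4867, 0.3246, 0.2311]
tool_rot: [-0.0, 0.179, 0.984, -0.0]
contact_force: [0.7, -0.0, -0.2]
opening: 0.0854
```

Call:
move_arm:
  steps: "0 0 0 0;0 0 0 0"

```text
time_s: 2.85
ee_pos: [0.487, 0.3229, 0.2308]
tool_rot: [-0.0, 0.181, 0.984, -0.0]
contact_force: [-0.3, -1.4, 0.2]
opening: 0.0854
```

```bash
cat >> h.py <<'E'
from scipy.spatial.transform import Rotation as Ro
def st():
    s=arm.observe();w,x,y,z=s['tool_rot'];R=Ro.from_quat([x,y,z,w]).as_matrix()
    print('t',s['time_s'],'p',np.round(s['ee_pos']*1000,1),'jaw',round(np.degrees(np.arctan2(R[1,1],R[0,1]))%180,2),'tilt',np.round(R[:2,2],4),'F',np.round(s['contact_force'],1),'M',np.round(s['moment'],2),'op',round(s['opening']*1000,1));print('q',np.round(s['q'],2))
    return s
E
python3 - <<'E'
from h import *
st()
im=arm.get_image('top');cv2.imwrite('pics/top1.png',im)
E
```

```text
t 2.85 p [487.  322.9 230.8] jaw 69.18 tilt [-0.0008 -0.0007] F [-0.3 -1.4  0.2] M [-0.02  0.03 -0.05] op 85.4
q [-0.08  0.37 -0.77  1.78  0.29  1.11  0.26]
```

Call:
move_arm:
  steps: "-0.5 0.1 -3 0;0 0 -4 0;0 0 -4 0;0 0 -3 0;0 0 0 0"

```text
time_s: 3.52
ee_pos: [0.4816, 0.3222, 0.0896]
tool_rot: [-0.001, 0.181, 0.983, -0.001]
contact_force: [1.0, -0.1, 0.5]
opening: 0.0856
```

Run:
```python
from h import *
st()
a=arm.get_image('top');b=arm.get_image('scene')
c=[cv2.resize(x,(392,294),interpolation=cv2.INTER_CUBIC) for x in(a[165:264,130:262],b[165:285,270:430])]
cv2.imwrite('pics/z1.png',np.hstack(c))
```

```text
t 3.525 p [481.6 322.2  89.6] jaw 69.09 tilt [-0.0029 -0.0024] F [ 1.  -0.1  0.5] M [ 0.01 -0.01  0.03] op 85.6
q [-0.16  0.53 -0.7   1.91  0.44  0.87  0.13]
```

View pics/z1.png

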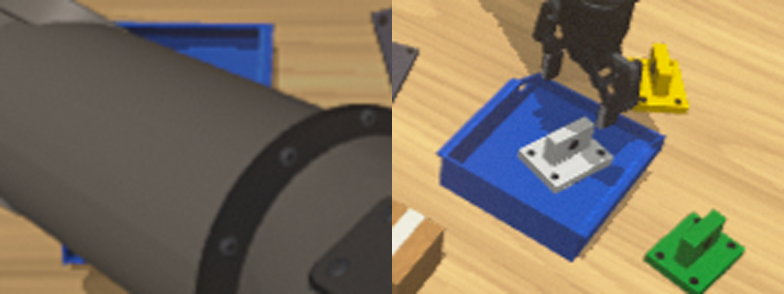

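The scene view shows the two fingertips at crop (548,78) and (605,125), their midpoint above the rib top at (570,135), so the jaws straddle the rib. Descending and closing.

Call:
move_arm:
  steps: "0 0 -2 0;0 0 -2 0;0 0 -1.5 0;0 0 -0.9 0;0 0 0 0"

```text
time_s: 4.25
ee_pos: [0.4817, 0.3242, 0.0266]
tool_rot: [-0.0, 0.18, 0.984, -0.0]
contact_force: [0.3, -0.1, 0.6]
opening: 0.085
```

Call:
move_arm:
  steps: "0 0 0 0;0 0 0 0;0 0 0 0;0 0 0 0;0 0 0 0;0 0 0 0;0 0 0 0;0 0 0 0"
  hand: 1
  squeeze: 60

```text
time_s: 5.25
ee_pos: [0.4823, 0.3243, 0.0277]
tool_rot: [0.0, 0.181, 0.984, 0.0]
contact_force: [-0.4, -1.3, 6.4]
opening: 0.017
```

Run:
```python
from h import *
st()
b=arm.get_image('scene')
crop(b,270,165,430,285,4,'pics/z2.png')
```

```text
t 5.25 p [482.3 324.3  27.7] jaw 69.19 tilt [ 0.0004 -0.    ] F [-0.4 -1.3  6.4] M [-0.26  0.15  0.01] op 17.0
q [-0.21  0.62 -0.64  1.93  0.52  0.76  0.06]
```

View pics/z2.png

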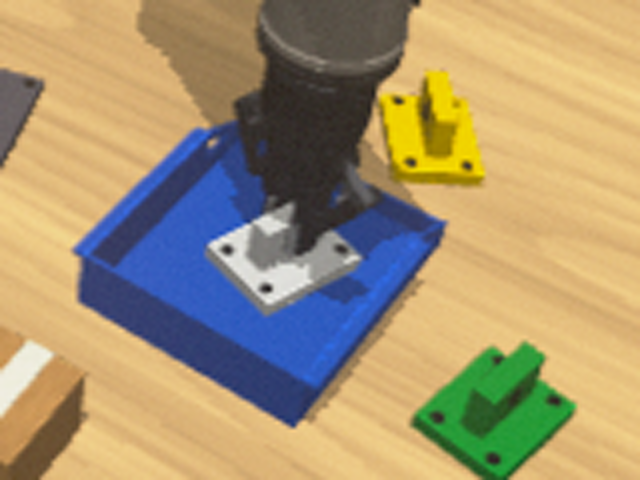

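The opening is 17 mm with the fingers on the rib, so it is gripped. Lifting.

Call:
move_arm:
  steps: "0 0 1 0;0 0 2 0;0 0 3 0;0 0 4 0;0 0 0 0"

```text
time_s: 5.92
ee_pos: [0.4834, 0.3255, 0.1313]
tool_rot: [0.002, 0.181, 0.984, 0.002]
contact_force: [0.2, -0.3, -4.5]
opening: 0.0174
```

Call:
move_arm:
  steps: "0.9 -3.2 0 3.6;0.9 -3.2 0 3.6;0.9 -3.2 0 3.6;0.9 -3.2 0 3.6;0.9 -3.2 0 3.6;0.9 -3.2 0 3.6;0.9 -3.2 0 3.6;0.9 -3.2 0 3.6;0.9 -3.2 0 3.6;1 -3.7 0 4;0 0 0 0;0 0 0 0"

```text
time_s: 7.42
ee_pos: [0.5726, -0.0005, 0.1272]
tool_rot: [-0.0, -0.135, 0.991, 0.0]
contact_force: [0.8, 0.7, -5.6]
opening: 0.0169
```

Run:
```python
from h import *
st()
a=arm.get_image('top');b=arm.get_image('scene')
c=[cv2.resize(x,(392,294),interpolation=cv2.INTER_CUBIC) for x in(a[135:246,235:383],b[115:235,180:340])]
cv2.imwrite('pics/z3.png',np.hstack(c));cv2.imwrite('pics/scene3.png',b)
```

```text
t 7.425 p [ 5.726e+02 -5.000e-01  1.272e+02] jaw 105.56 tilt [-0.0006  0.0003] F [ 0.8  0.7 -5.6] M [0.05 0.   0.02] op 16.9
q [ 0.53  0.5  -0.82  1.89  0.45  0.94  1.34]
```

View pics/z3.png

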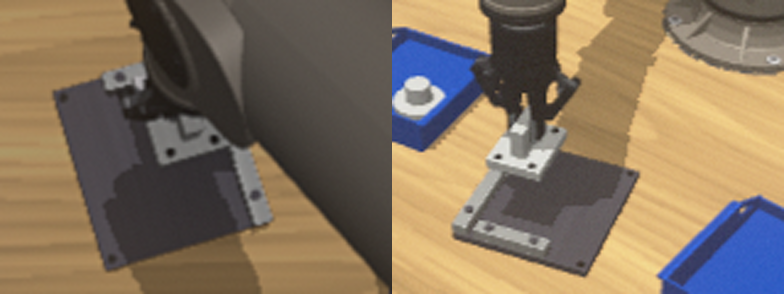

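The bracket hangs level over the fixture, about 16 mm from the long fence and 15 mm from the short one, and is aligned with them (jaw at 105.6°). Lowering.

Call:
move_arm:
  steps: "0 0 -3 0;0 0 -3 0;0 0 -1.5 0;0 0 -0.5 0;0 0 0 0;0 0 0 0"

```text
time_s: 8.28
ee_pos: [0.5736, -0.0006, 0.0482]
tool_rot: [0.001, -0.136, 0.991, -0.0]
contact_force: [0.8, -0.1, -3.9]
opening: 0.0173
```

Call:
move_arm:
  steps: "0 0 -0.3 0;0 0 -0.3 0;0 0 -0.2 0;0 0 0 0;0 0 0 0"

```text
time_s: 8.9
ee_pos: [0.5731, -0.0007, 0.0393]
tool_rot: [-0.0, -0.136, 0.991, -0.0]
contact_force: [0.2, -0.3, -3.6]
opening: 0.0166
```

Run:
```python
from h import *
st()
b=arm.get_image('scene')
crop(b,180,115,340,235,4,'pics/z4.png')
```

```text
t 8.9 p [573.1  -0.7  39.3] jaw 105.6 tilt [-0. -0.] F [ 0.2 -0.3 -3.6] M [ 0.06 -0.04 -0.06] op 16.6
q [ 0.46  0.62 -0.74  1.95  0.57  0.8   1.25]
```

View pics/z4.png

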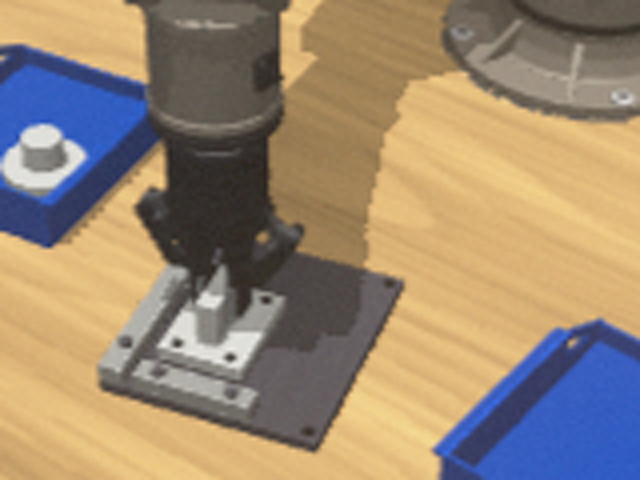

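Call:
move_arm:
  steps: "0 0 -0.1 0;0 0 -0.1 0;0 0 0 0;0 0 0 0"

```text
time_s: 9.45
ee_pos: [0.573, -0.0007, 0.0373]
tool_rot: [-0.0, -0.136, 0.991, -0.0]
contact_force: [-0.5, 0.1, -3.8]
opening: 0.0171
```

Call:
move_arm:
  steps: "0 0 -0.1 0;0 0 -0.1 0;0 0 0 0;0 0 0 0"

```text
time_s: 9.95
ee_pos: [0.5733, -0.0007, 0.0357]
tool_rot: [0.0, -0.136, 0.991, -0.0]
contact_force: [-3.1, -0.4, 5.7]
opening: 0.0172
```

Base contact came at TCP z 35.7 mm, as predicted from the grasp. Sliding toward the long fence.

Call:
move_arm:
  steps: "0.09 -0.32 0 0;0.09 -0.32 0 0;0.09 -0.32 0 0;0.05 -0.19 0 0;0 0 0 0;0 0 0 0"

```text
time_s: 10.7
ee_pos: [0.5769, -0.0124, 0.0357]
tool_rot: [0.001, -0.136, 0.991, -0.0]
contact_force: [-0.8, 0.8, 4.7]
opening: 0.0172
```

Call:
move_arm:
  steps: "0.03 -0.1 0 0;0.03 -0.1 0 0;0 0 0 0;0 0 0 0"

```text
time_s: 11.2
ee_pos: [0.5774, -0.0141, 0.0357]
tool_rot: [0.001, -0.136, 0.991, 0.0]
contact_force: [-0.7, 1.9, 5.1]
opening: 0.0173
```

```bash
cat >> h.py <<'E'
def fx(s):
    th=np.radians(15.6);ey=np.array([np.cos(th),np.sin(th)]);ex=np.array([ey[1],-ey[0]])
    d=s['ee_pos'][:2]*1000-[644.3,-33.3];f=s['contact_force'][:2]
    print('in corner axes: pos',np.round([d@ex,d@ey],1),'F',np.round([f@ex,f@ey],1))
E
python3 - <<'E'
from h import *
fx(st())
E
```

```text
t 11.2 p [577.4 -14.1  35.7] jaw 105.6 tilt [0.001  0.0003] F [-0.7  1.9  5.1] M [0.46 0.18 0.04] op 17.3
q [ 0.48  0.63 -0.73  1.94  0.58  0.8   1.27]
in corner axes: pos [-36.5 -59.2] F [-2.  -0.2]
```

Expected contact is at x = −35, so about 1.5 mm to go.

Call:
move_arm:
  steps: "0.03 -0.1 0 0;0.03 -0.1 0 0;0 0 0 0;0 0 0 0"

```text
time_s: 11.7
ee_pos: [0.5777, -0.0148, 0.0357]
tool_rot: [0.0, -0.136, 0.991, 0.001]
contact_force: [-3.7, 8.3, 7.1]
opening: 0.0172
```

Run:
```python
from h import *
fx(st())
```

```text
t 11.7 p [577.7 -14.8  35.7] jaw 105.65 tilt [0.0006 0.0016] F [-3.7  8.3  7.1] M [ 1.53  0.69 -0.11] op 17.2
q [ 0.48  0.63 -0.73  1.94  0.58  0.8   1.27]
in corner axes: pos [-35.7 -59.2] F [-9.  -1.3]
```

Long-fence contact at −35.7 mm with 9 N. Now sliding along it toward the short fence.

Call:
move_arm:
  steps: "0.3 0.085 0 0;0.3 0.085 0 0;0.3 0.085 0 0;0.2 0.055 0 0;0 0 0 0;0 0 0 0"

```text
time_s: 12.45
ee_pos: [0.5882, -0.0119, 0.0357]
tool_rot: [-0.0, -0.136, 0.991, 0.001]
contact_force: [-6.3, 7.0, 11.1]
opening: 0.0169
```

Run:
```python
from h import *
fx(st())
```

```text
t 12.45 p [588.2 -11.9  35.7] jaw 105.65 tilt [-0.0003  0.0011] F [-6.3  7.  11.1] M [ 1.42  1.32 -0.04] op 16.9
q [ 0.47  0.64 -0.73  1.91  0.58  0.81  1.27]
in corner axes: pos [-35.7 -48.3] F [-8.4 -4.2]
```

Call:
move_arm:
  steps: "0.1 0.03 0 0;0.1 0.03 0 0;0 0 0 0;0 0 0 0"

```text
time_s: 12.95
ee_pos: [0.59, -0.0114, 0.0357]
tool_rot: [-0.0, -0.136, 0.991, 0.0]
contact_force: [-7.8, 6.5, 12.0]
opening: 0.017
```

Run:
```python
from h import *
fx(st())
```

```text
t 12.95 p [590.  -11.4  35.7] jaw 105.64 tilt [-0.0006  0.0009] F [-7.8  6.5 12. ] M [ 1.29  1.6  -0.07] op 17.0
q [ 0.47  0.64 -0.73  1.91  0.58  0.81  1.27]
in corner axes: pos [-35.7 -46.4] F [-8.4 -5.7]
```

Call:
move_arm:
  steps: "0.1 0.03 0 0;0.1 0.03 0 0;0 0 0 0;0 0 0 0"

```text
time_s: 13.45
ee_pos: [0.591, -0.0111, 0.0357]
tool_rot: [-0.001, -0.136, 0.991, 0.0]
contact_force: [-15.9, 4.0, 20.4]
opening: 0.0173
```

Run:
```python
from h import *
fx(st())
```

```text
t 13.45 p [591.  -11.1  35.7] jaw 105.64 tilt [-0.0025 -0.    ] F [-15.9   4.   20.4] M [ 1.05  3.18 -0.07] op 17.3
q [ 0.46  0.64 -0.73  1.9   0.58  0.82  1.27]
in corner axes: pos [-35.7 -45.4] F [ -8.2 -14.2]
```

Call:
move_arm:
  steps: "0.1 0.03 0 0;0.1 0.03 0 0;0 0 0 0;0 0 0 0"

```text
time_s: 13.95
ee_pos: [0.591, -0.0111, 0.0357]
tool_rot: [-0.003, -0.136, 0.991, -0.0]
contact_force: [-32.0, 0.9, 36.8]
opening: 0.0171
```

Run:
```python
from h import *
fx(st())
```

```text
t 13.95 p [591.  -11.1  35.7] jaw 105.63 tilt [-0.0061 -0.0017] F [-32.    0.9  36.8] M [ 0.49  6.24 -0.09] op 17.1
q [ 0.46  0.64 -0.73  1.9   0.58  0.82  1.27]
in corner axes: pos [-35.7 -45.4] F [ -9.5 -30.6]
```

Both fences are in contact at (−35.7, −45.4) against the ideal (−35, −45). The short-fence push is higher than it needs to be, so I'll back that off and push more on the long fence.

Call:
move_arm:
  steps: "-0.1 -0.03 0 0;0.04 -0.14 0 0;0.02 -0.08 0 0;0 0 0 0;0 0 0 0"

```text
time_s: 14.58
ee_pos: [0.591, -0.0111, 0.0357]
tool_rot: [-0.002, -0.137, 0.991, 0.001]
contact_force: [-27.9, 12.7, 29.7]
opening: 0.017
```

Run:
```python
from h import *
fx(st())
b=arm.get_image('scene');a=arm.get_image('top');cv2.imwrite('pics/top5.png',a);cv2.imwrite('pics/scene5.png',b)
crop(b,190,155,290,230,8,'pics/z5.png')
```

```text
t 14.575 p [591.  -11.1  35.7] jaw 105.72 tilt [-0.0049  0.0013] F [-27.9  12.7  29.7] M [ 2.61  5.51 -0.22] op 17.0
q [ 0.46  0.64 -0.73  1.9   0.57  0.82  1.27]
in corner axes: pos [-35.7 -45.3] F [-19.7 -23.4]
```

View pics/z5.png

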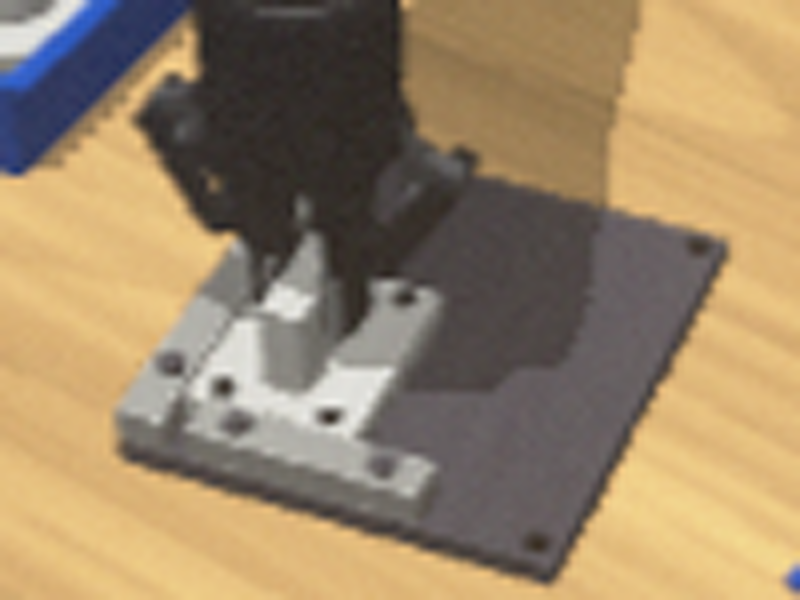

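View pics/top5.png

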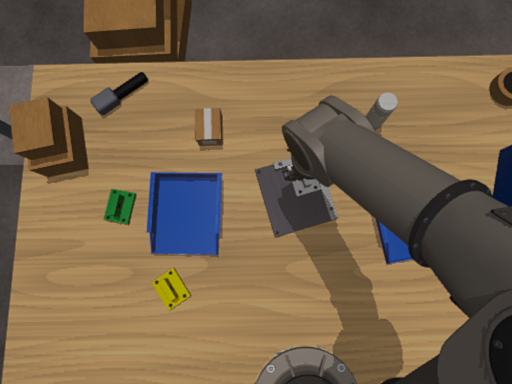

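The scene view shows the foot against both fences: the short-fence seam runs around (190–430, 420–460) and the long-fence seam around (185–240, 250–400), with no visible gap. Pixels can't resolve a small yaw gap, so I'll probe the yaw mechanically. A flush part should resist turning both ways.

Call:
move_arm:
  steps: "0 0 0 0.6;0 0 0 0;0 0 0 0"

```text
time_s: 15.05
ee_pos: [0.591, -0.0112, 0.0357]
tool_rot: [-0.002, -0.141, 0.99, 0.001]
contact_force: [-28.6, 13.0, 30.2]
opening: 0.0168
```

Run:
```python
from h import *
fx(st())
```

```text
t 15.05 p [591.  -11.2  35.7] jaw 106.27 tilt [-0.0051  0.0015] F [-28.6  13.   30.2] M [ 2.66  5.54 -0.85] op 16.8
q [ 0.47  0.65 -0.73  1.9   0.58  0.82  1.28]
in corner axes: pos [-35.6 -45.4] F [-20.3 -24. ]
```

Call:
move_arm:
  steps: "0 0 0 -1.2;0 0 0 0;0 0 0 0"

```text
time_s: 15.42
ee_pos: [0.591, -0.0112, 0.0357]
tool_rot: [-0.002, -0.132, 0.991, 0.001]
contact_force: [-28.3, 12.1, 30.2]
opening: 0.0172
```

Run:
```python
from h import *
fx(st())
```

```text
t 15.425 p [591.  -11.2  35.7] jaw 105.17 tilt [-0.0049  0.001 ] F [-28.3  12.1  30.2] M [2.55 5.52 0.6 ] op 17.2
q [ 0.46  0.64 -0.72  1.9   0.57  0.82  1.27]
in corner axes: pos [-35.6 -45.4] F [-19.3 -24. ]
```

The moment about z swings linearly through zero, from −0.85 N·m at 106.3° to +0.60 N·m at 105.2°. That is resistance both ways, with zero at about 105.6°, which matches the fence angle seen in the image. I'll centre the yaw and ease the short-fence push, which was tilting the tool by 0.3°.

Call:
move_arm:
  steps: "0 0 0 0.5;-0.08 -0.02 0 0;0 0 0 0;0 0 0 0;0 0 0 0;0 0 0 0"

```text
time_s: 16.18
ee_pos: [0.591, -0.0112, 0.0357]
tool_rot: [-0.002, -0.136, 0.991, 0.001]
contact_force: [-21.2, 13.4, 24.2]
opening: 0.0172
```

Run:
```python
from h import *
fx(st())
b=arm.get_image('scene');cv2.imwrite('pics/scene6.png',b)
crop(b,190,155,290,230,8,'pics/z6.png')
```

```text
t 16.175 p [591.  -11.2  35.7] jaw 105.63 tilt [-0.0035  0.0018] F [-21.2  13.4  24.2] M [ 2.71  4.38 -0.06] op 17.2
q [ 0.47  0.64 -0.73  1.9   0.57  0.82  1.27]
in corner axes: pos [-35.6 -45.4] F [-18.6 -16.8]
```

View pics/z6.png

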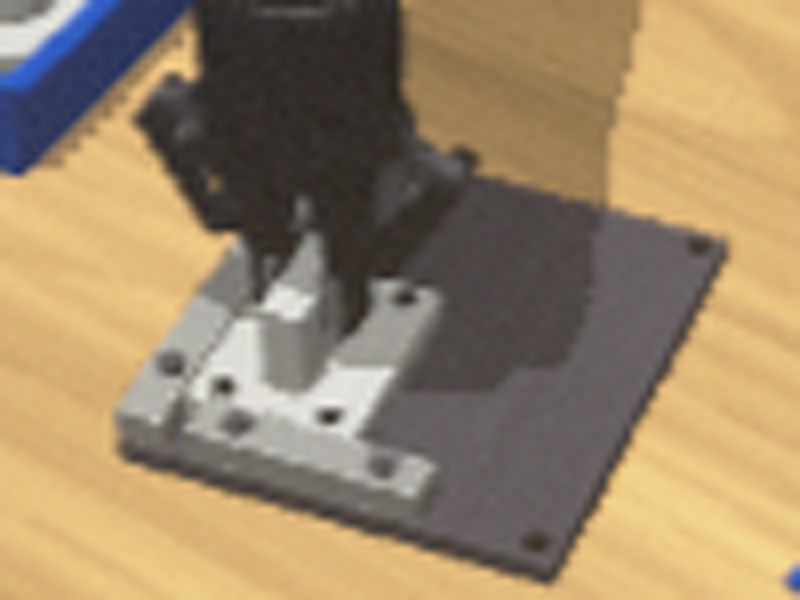

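View pics/scene6.png

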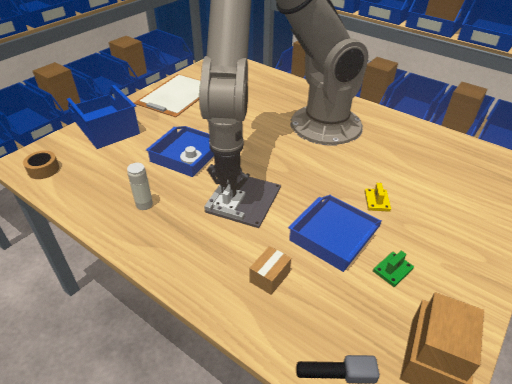

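The bracket is seated in the corner and still gripped. The hub (190,155), carton (270,268), can (140,187) and both look-alikes are where they were in the first picture. Handing in.

Run:
```python
from h import *
arm.job_done()
fx(st())
```

```text
the job is handed in; nothing more can be done
the job is handed in; nothing more can be done
```

I took the bracket out of the left bin by its rib and set it on the fixture base with its long side along the long fence. I then pressed it into the corner and handed in at about 16 s with the gripper still holding it there. The hand-in gives no verdict, and the state could not be read afterwards.

Last checks, just before hand-in:
- **Position:** the tool stood at (−35.6, −45.4) mm in the corner's axes, against an ideal of (−35, −45). That is within the 2 mm calibration. It stopped moving as I pushed harder against each fence.
- **Push:** about 19 N on the long fence, 17 N on the short fence and 24 N downward. Before I eased it off, the highest reading was about 49 N in total at the wrist.
- **Flush on the long fence:** turning the gripper about 0.5° either way met resistance both ways, balanced at 105.6°. That matches the fence angle from the images.
- **Flat on the base:** the tool height of 35.7 mm is what a flat bracket should give. The tool still leaned about 0.2° under the push, and I didn't measure the bracket's own tilt separately.
- **Grip:** the opening read about 17 mm on the 18 mm rib, steady throughout.
- **Everything else:** by eye, the hub, carton, spray can and the green and yellow look-alikes looked unmoved in the last scene picture.

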